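Set a rivet pin in the heading block

TASK

The hexagonal steel heading block lies with its wide hole up, but the thin brass pin is the next one to be headed. Turn the block over, flat by flat, until the flat with the narrow hole lies on top, then take the thin pin out of the wooden stand and push it down into the narrow hole until it is fully home. Leave the thick pin in the stand and do not disturb the hammer, the ring clamp or the wax.

Things in the scene. Friction and masses are not known exactly. Their poses are not given: they have to be found in the camera images.
- heading_block: Loose hexagonal steel bar lying on the bench, 0.5 to 0.75 kg, 40 mm over the flats, 60 mm long, flat ends. Origin at its centre, 20 mm above the bench; y axis along the bar. Two of its six flats have a round hole 30 mm deep, square to the flat. At the start the wide hole is on top, the narrow one two flats (120 degrees) round, on the bar's +x side, facing partly down.
- narrow_hole (a point): Centre of the mouth of the narrow hole (9.2 mm wide, with a 1.5 mm bevel, 30 mm deep), in the plane of its flat, 14 mm from the middle of the bar along +y. z axis points straight out of the hole, y axis along the bar.
- wide_hole (a point): Centre of the mouth of the wide hole (13.2 mm wide, 30 mm deep), in the plane of its flat, 14 mm from the middle of the bar along -y. Axes as the block's: z points straight out of this hole.
- thin_pin_center (a point): Thin brass pin, 8 mm across and 54 mm long, upright in its hole in the stand at the start; the point is on its axis half-way up, 27 mm from either end; z axis along the pin, upward. Its foot is bevelled by 1 mm.
- thin_pin_tip (a point): Centre of the lower end of the thin pin.
- thick_pin_center (a point): Thick brass pin, 12 mm across and 54 mm long, upright in the stand; the point is on its axis half-way up.
- pin_stand: Fixed drilled wooden pin stand, 44 x 96 mm at the foot, 26 mm high; origin at the centre of its underside, y axis along the row of holes. The thin pin stands at y = +27 mm, the thick one at y = -27 mm, each 16 mm deep in a hole with about 1.2 mm of play, so 38 mm of the pin stands above the wood. The two holes between them are empty.
- hammer: Raising hammer lying on the bench, 91 x 231 x 22 mm, a bystander.
- ring_clamp: Wooden ring clamp lying on the bench, 28 x 149 x 23 mm, a bystander.
- saw_wax: Block of saw wax, 32 x 46 x 21 mm, a bystander.
There are look-alikes about, which are no part of the job. Leave any green look-alike of the heading_block alone.

How it is judged:
By the outcome, as a careful person would: the job done as asked, in the order asked, and still so for the second after the job is handed in, with the robot touching nothing.
It also fails if it takes over 64 s, if anything falls off the work surface, if the arm or the gripper's body presses on something with over 40 N, if the wrist force passes 120 N, or if a joint passes its speed limit or range.

ROBOT

A 6-joint arm with a two-finger parallel gripper is mounted at the origin on a cart in front of the work surface, level with it; the furniture and walls round the work are solid. World frame = base frame: x ahead of the robot, y to its left, z up, the work surface at z = 0. Lengths are in mm, angles in rad, forces in N, time in s.
With the tool pointing down it reaches from about 350 to 975 mm from the base axis. Payload 7.1 kg.
Tool frame: the origin (TCP) lies on the front face of the gripper's body, between the roots of the fingers; the fingertips stand 80 mm ahead of it and the grasp point (between the pads) lies 61 mm ahead of it; z points along the fingers, y is the line along which they close (so a half turn about z gives the same grasp; the last joint's range is limited). The gripper opens to 88 mm and grips with 3 to 60 N. Pads are 20 mm wide; open, the fingers measure 115 mm over their backs; the gripper's body (75 mm by 178 mm) begins 61 mm behind the grasp point.
Start: joints at [-1.124, 0.423, 1.63, -0, 1.089, -0.019], TCP at [280.725, -558.389, 302.675] pointing down, gripper open.
Joint ranges: [-3, 3], [-0.9, 2.11], [0.09, 2.58], [-1.31, 4.45], [0.11, 2.69], [-2.54, 2.54]. Speed limits (rad/s): [2.39, 2.39, 3.01, 3.14, 3.14, 3.14].

INTERFACE

Orientations are given as a rotation vector (axis times angle).
In Python, from workcell import readout, vision, close_job gives the robot as it stands.
- The arm moves only by the tool servo_tool, never from a script. Its argument "plan" is a list that holds one entry, the list of rows, each a list of 7 numbers: the gripper command: -1 is fully open, 1 is shut, values between are in proportion, then the shift along the world's x, y, z in units of 40 mm (1.0 is 40 mm), then the turn, a rotation vector about the world's x, y, z in units of 5 degrees (1.0 is 5 degrees). A call has 1 to 5 rows; each row shifts and turns the commanded pose from where the row before left it; what a row does not reach is not made up. A row lasts 1/12 s, in which the tool goes at most 41.7 mm and 7.16 degrees, less where a joint would pass 70% of its speed; a pose out of reach is approached as far as the arm can. A call is refused whole if a number of a shift passes 1 or a number of a turn 1, either way. A call with a gripper value outside its range is refused whole. The fingers move at their own pace and stop on an object; the grip force is fixed at half the most. Time passes only in rows, so rows that do not move let the fingers close. It gives the time, the measured TCP pose, the force, the opening and the grip force at its end, in the units of the state.
- readout.get_obs(): the state, without advancing time (a new reading comes with each control period).
- vision.get_image(name): name is "side" or "top" or "wrist"; returns the picture (400x640x3 uint8, red, green, blue); there is no depth.
- vision.camera_params(name): a dict with "fx", "fy", "cx", "cy" (pixels), "D" ([k1, k2, p1, p2, k3] as OpenCV has them; the pictures are not rectified), "rvec" (rotation vector, rad) and "tvec" (3), from world to camera coordinates, as OpenCV has them; the wrist camera has in their place "hand_eye" (4x4, takes a point from camera to tool coordinates, whose origin is the TCP and whose axes are the flange's). Camera axes: x right, y down, z forward; pixel columns grow to the right and rows downward; lengths in mm; the calibration is good to about 2 mm. A picture is of the moment at which its call begins: read the wrist's pose just before it. camera_params takes no time and is no camera call.
- close_job(): hands the job in; it is judged then, once.
The state is a dict: "t": time; "qpos": joint angles; "qvel": joint speeds; "joint_torque": joint torques, N m; "ee_pos": TCP position; "orientation": TCP orientation; "ft_force": force on the tool from outside, world axes, zero at the start; "moment": the same for the moment, N m; "width": finger opening in mm; "grasp_force": force on a finger pad.
Only numpy, scipy, OpenCV 4.12 (cv2) and the standard library are available. Lean on these libraries where they do the work, as an engineer would, in place of code of your own. Each camera call takes 0.05 s, during which the arm holds its last target. There are 200 camera calls.

## Working session

There is one attempt and no reset: what is moved stays moved. The work goes in short steps, Python scripts to look and compute and a tool call to move; the robot and the scene stay as the last step left them, time stands still between calls to the robot, and variables do not carry over. Pictures are saved under pics/ and viewed, at most 13 in all, crops included, and the job is handed in when it is done.

Besides the shell and the picture viewer there is one more tool, called as a command line: name --argument value ..., lists and objects as JSON in quotes. servo_tool: Moves the arm, as the interface text tells. Its arguments: {"type":"object","properties":{"plan":{"type":"array"}},"required":["plan"]}

```bash
mkdir -p pics; ls; python3 - <<'E'
from workcell import readout, vision
import cv2
for n in ["side","top"]:
    im=vision.get_image(n); cv2.imwrite(f"pics/{n}0.png",im[:,:,::-1]); print(n,vision.camera_params(n))
print(vision.camera_params("wrist")); print(readout.get_obs())
E
```

```text
pics
side {'fx': 462.53107020568495, 'fy': 462.53107020568495, 'cx': 325.0139875325216, 'cy': 193.23792822471336, 'D': array([-0.1158073,  0.       ,  0.       ,  0.       ,  0.       ]), 'rvec': array([ 0.40618573, -2.47324624,  1.62833465]), 'tvec': array([577.54058708, 119.51805508, 874.17443599])}
top {'fx': 416.62808714710735, 'fy': 416.62808714710735, 'cx': 316.88749976885356, 'cy': 193.8398968965066, 'D': array([0.01719056, 0.        , 0.        , 0.        , 0.        ]), 'rvec': array([ 2.14458734, -2.15461708,  0.07442949]), 'tvec': array([ 42.3646647 , 600.68836048, 898.29638882])}
{'fx': 356.72025243954397, 'fy': 356.72025243954397, 'cx': 326.0478602296328, 'cy': 200.88508476664634, 'D': array([-0.05333377,  0.        ,  0.        ,  0.        ,  0.        ]), 'hand_eye': array([[-1.52582803e-03, -9.58320713e-01, -2.85690538e-01,
         7.88517184e+01],
       [ 9.99998735e-01, -1.59070653e-03, -4.96723002e-06,
        -9.15853638e-01],
       [-4.49689604e-04, -2.85690184e-01,  9.58321927e-01,
        -8.30166597e+01],
       [ 0.00000000e+00,  0.00000000e+00,  0.00000000e+00,
         1.00000000e+00]])}
{'t': 0.1, 'qpos': array([-1.12400868e+00,  4.23774695e-01,  1.63061612e+00,  2.21316912e-05,
        1.08862647e+00, -1.90200661e-02]), 'qvel': array([ 0.00234393, -0.00065221, -0.00294373, -0.0018749 , -0.00062257,
       -0.00174256]), 'joint_torque': array([-3.24521970e-04, -5.45613849e+01, -2.74324179e+01,  6.44402811e-02,
        1.86604791e-02, -2.15274548e-05]), 'ee_pos': array([ 280.55694161, -558.04030493,  301.97194653]), 'orientation': array([-3.05541558e+00, -7.24753998e-01,  4.44706749e-04]), 'ft_force': array([-0.43173642,  0.70018162,  0.25258644]), 'moment': array([-0.03125702, -0.00255788, -0.04064482]), 'grasp_force': 0.0, 'width': 87.92032806262755}
```

View pics/top0.png

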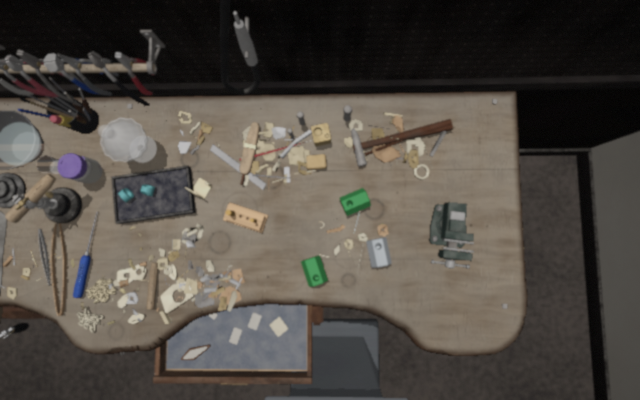

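View pics/side0.png

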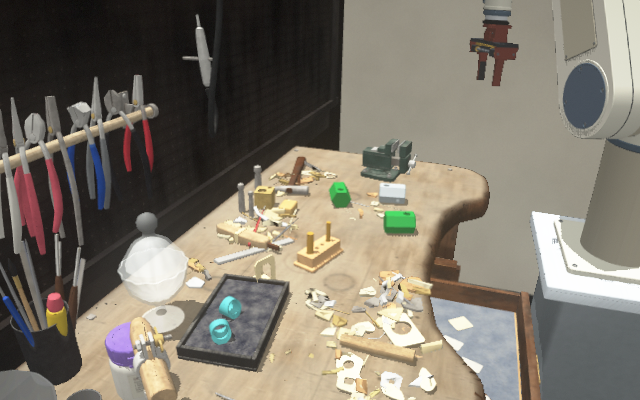

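The top view shows the grey steel block at (379,252) and the stand at (244,217). In the side view the block is at (392,193) and the pins at (310,243) and (328,232). Candidates for the block are grey (379,252), green (355,202) and green (315,271); I choose the grey steel one. For the pin, the stand holds a thick and a thin one, and the thinner is the target.

```bash
cat > h.py <<'E'
import numpy as np, cv2
from scipy.spatial.transform import Rotation as R
from workcell import readout, vision
def cam(n, obs=None):
    p=vision.camera_params(n); K=np.array([[p['fx'],0,p['cx']],[0,p['fy'],p['cy']],[0,0,1]])
    if n=='wrist':
        T=np.eye(4); T[:3,:3]=R.from_rotvec(obs['orientation']).as_matrix(); T[:3,3]=obs['ee_pos']
        C=T@p['hand_eye']; Rc,o=C[:3,:3],C[:3,3]
    else:
        Rw=cv2.Rodrigues(p['rvec'])[0]; Rc,o=Rw.T,-Rw.T@p['tvec']
    return K,p['D'],Rc,o
def rays(c,uv):
    K,D,Rc,o=c; q=cv2.undistortPoints(np.array(uv,float).reshape(-1,1,2),K,D).reshape(-1,2)
    return o,np.c_[q,np.ones(len(q))]@Rc.T
def onplane(c,uv,z):
    o,d=rays(c,uv); return o+d*((z-o[2])/d[:,2])[:,None]
def project(c,P):
    K,D,Rc,o=c; Rw=Rc.T
    return cv2.projectPoints(np.array(P,float).reshape(-1,1,3),cv2.Rodrigues(Rw)[0],-Rw@o,K,D)[0].reshape(-1,2)
def cross(c1,u1,c2,u2):
    o1,d1=rays(c1,[u1]);o2,d2=rays(c2,[u2]);A=np.c_[d1[0],-d2[0]]
    s=np.linalg.lstsq(A,o2-o1,rcond=None)[0]; a=o1+s[0]*d1[0];b=o2+s[1]*d2[0]; return (a+b)/2,np.linalg.norm(a-b)
def snap(n,f):
    ob=readout.get_obs(); im=vision.get_image(n)[:,:,::-1].copy(); cv2.imwrite('pics/'+f,im); np.savez('pics/'+f[:-4],pos=ob['ee_pos'],ori=ob['orientation'],n=n)
    return im,cam(n,ob)
def load(f):
    d=np.load('pics/'+f[:-4]+'.npz'); return cv2.imread('pics/'+f),cam(str(d['n']),dict(ee_pos=d['pos'],orientation=d['ori']))
E
python3 - <<'E'
from h import *
t=cam('top')
for nm,uv,z in [('block',(379,252),40),('stand',(244,217),26),('green1',(355,202),40),('green2',(315,271),40),('clamp?',(153,287),10),('hammerhead',(360,148),20),('vice',(452,225),50)]:
    print(nm,onplane(t,[uv],z).round(0))
im=cv2.imread('pics/top0.png')
a=cv2.resize(im[180:290,290:410],None,fx=5,fy=5,interpolation=2)[:550,:600]
im=cv2.imread('pics/side0.png')
b=cv2.resize(im[215:275,285:350],None,fx=3,fy=3,interpolation=2);c=cv2.resize(im[175:215,360:425],None,fx=3,fy=3,interpolation=2)
o=np.zeros((550,800,3),np.uint8);o[:,:600]=a;o[:180,600:795]=b;o[200:320,600:795]=c
cv2.imwrite('pics/crop0.png',o)
E
```

```text
block [[472. -95.  40.]]
stand [[550. 204.  26.]]
green1 [[581. -45.  40.]]
green2 [[432.  44.  40.]]
clamp? [[394. 412.  10.]]
hammerhead [[707. -59.  20.]]
vice [[ 530. -251.   50.]]
```

View pics/crop0.png

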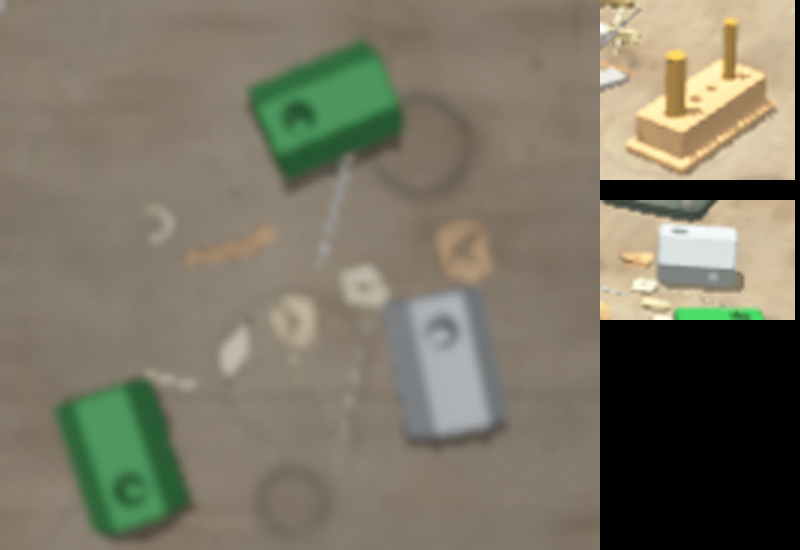

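The crop shows the steel block with its wide hole at crop (442,330), towards world +x. The narrow hole is in the flat facing +y and down, crop (713,277). The thin pin is the far, thinner one in the stand at crop (731,45), side (328,232). I'll approach above the block to look with the wrist camera.

servo_tool --plan '[[[-1, 0.34, 0.82, -0.16, 0, 0, 1], [-1, 0.34, 0.82, -0.16, 0, 0, 1], [-1, 0.34, 0.82, -0.16, 0, 0, 1], [-1, 0.34, 0.82, -0.16, 0, 0, 1], [-1, 0.34, 0.82, -0.16, 0, 0, 1]]]'

```text
t: 0.52
ee_pos: [348.8, -392.7, 270.1]
orientation: [-2.824, -1.375, 0.0]
ft_force: [1.6, -0.2, -0.9]
width: 87.8
grasp_force: 0.0
```

servo_tool --plan '[[[-1, 0.34, 0.82, -0.16, 0, 0, 1], [-1, 0.34, 0.82, -0.16, 0, 0, 1], [-1, 0.34, 0.82, -0.16, 0, 0, 1], [-1, 0.34, 0.82, -0.16, 0, 0, 1], [-1, 0.34, 0.82, -0.16, 0, 0, 1]]]'

```text
t: 0.93
ee_pos: [416.9, -228.7, 238.3]
orientation: [-2.46, -1.954, 0.0]
ft_force: [0.8, -0.5, 0.1]
width: 88.1
grasp_force: 0.0
```

servo_tool --plan '[[[-1, 0.34, 0.82, -0.16, 0, 0, 1], [-1, 0.34, 0.82, -0.16, 0, 0, 1], [-1, 0.34, 0.82, -0.16, 0, 0, 1], [-1, 0.34, 0.82, -0.16, 0, 0, 1], [-1, 0, 0, 0, 0, 0, 0]]]'

```text
t: 1.35
ee_pos: [472.2, -94.8, 212.0]
orientation: [-2.077, -2.355, -0.0]
ft_force: [0.1, -0.6, 0.5]
width: 87.7
grasp_force: 0.0
```

```bash
python3 - <<'E'
from h import *
im,c=snap('wrist','w1.png'); print(readout.get_obs()['qpos'].round(2))
E
```

```text
[-0.23  0.35  2.01  0.    0.78 -0.35]
```

View pics/w1.png

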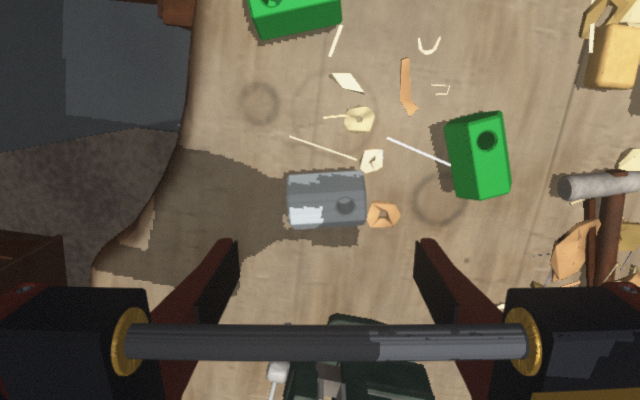

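The block is at (327,200) with the wide hole at (345,206). A green look-alike is at (478,155). I'll zoom in for accurate edges.

```bash
python3 - <<'E'
from h import *
im,c=load('w1.png'); cv2.imwrite('pics/w1c.png',cv2.resize(im[160:245,270:385],None,fx=6,fy=6,interpolation=2))
t=cam('top'); p=onplane(c,[(345,206)],40); print('wide hole',p, project(t,p), onplane(t,[(378.2,246.2)],40))
E
```

```text
wide hole [[486.1300021  -93.47352184  40.        ]] [[378.04426669 245.55218173]] [[484.73240991 -93.78406016  40.        ]]
```

View pics/w1c.png

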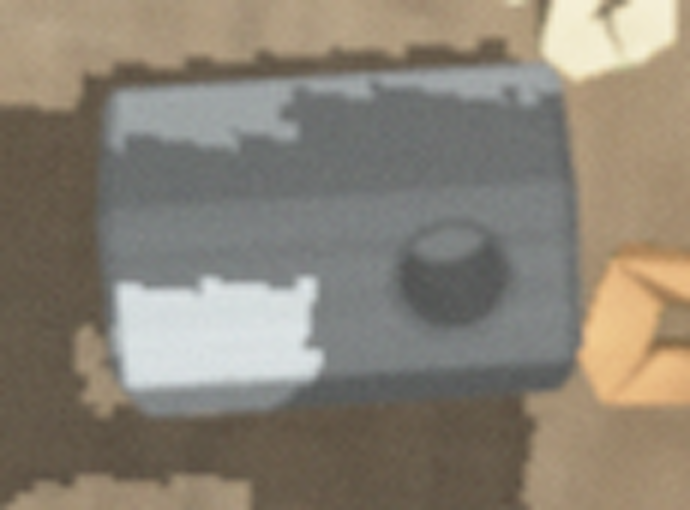

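The top face has its corners at crop (105,207), (573,182), (575,362) and (122,388), with the hole centre at (453,273).

```bash
python3 - <<'E'
from h import *
im,c=load('w1.png')
q=(np.array([(105,207),(573,182),(577,362),(120,388),(453,273)])+.5)/6-.5+[270,160]
P=onplane(c,q,40); print(P.round(1)); print('centre',P[:4].mean(0)); 
for a,b in [(0,1),(3,2)]:
    d=P[b]-P[a]; print(np.degrees(np.arctan2(d[1],d[0])),np.linalg.norm(d))
ob=readout.get_obs(); m=R.from_rotvec(ob['orientation']).as_matrix(); print(m.round(3),ob['ee_pos'], np.degrees(np.arctan2(m[1,1],m[0,1])))
E
```

```text
[[ 442.2  -89.6   40. ]
 [ 499.2  -79.3   40. ]
 [ 503.3 -102.5   40. ]
 [ 446.3 -113.1   40. ]
 [ 486.1  -92.8   40. ]]
centre [472.72641972 -96.12815984  40.        ]
10.27767855667837 57.90152284916649
10.572820908345756 58.00330917668456
[[-0.122  0.993 -0.001]
 [ 0.993  0.122  0.   ]
 [ 0.001 -0.001 -1.   ]] [471.5596918  -96.60525303 212.35804218] 6.9891686113661065
```

servo_tool --plan '[[[-1, 0, 0, 0, 0, 0, 0.68], [-1, -0.02, 0.144, -0.26, -0.984, -0.181, 0], [-1, -0.02, 0.144, -0.26, -0.984, -0.181, 0], [-1, -0.02, 0.144, -0.26, -0.984, -0.181, 0], [-1, -0.02, 0.144, -0.26, -0.984, -0.181, 0]]]'

```text
t: 1.82
ee_pos: [467.8, -77.5, 172.5]
orientation: [1.838, 2.189, -0.317]
ft_force: [-0.1, -1.0, 0.2]
width: 87.8
grasp_force: 0.0
```

servo_tool --plan '[[[-1, -0.02, 0.144, -0.26, -0.984, -0.181, 0], [-1, -0.02, 0.144, -0.26, -0.984, -0.181, 0], [-1, 0, 0, 0, 0, 0, 0]]]'

```text
t: 2.07
ee_pos: [464.9, -65.1, 150.4]
orientation: [1.742, 2.079, -0.458]
ft_force: [-1.3, 0.4, -1.1]
width: 87.5
grasp_force: 0.0
```

```bash
cat >> h.py <<'E'
def st(C=(472.7,-96.1,20),yaw=10.4):
    ob=readout.get_obs(); m=R.from_rotvec(ob['orientation']).as_matrix(); a=np.array([np.cos(np.radians(yaw)),np.sin(np.radians(yaw)),0]); n=np.cross([0,0,1],a)
    th=np.degrees(np.arctan2(m[:,2]@n,-m[2,2])); print('tilt',th.round(2),'toolY.a',m[:,1].round(4),(m[:,1]@a).round(4))
    r=ob['ee_pos']-C; print('rel axis: a,n,z',(r@a).round(1),(r@n).round(1),r[2].round(1),' along tool',(r@-m[:,2]).round(1),'lateral',(r@m[:,0]).round(1))
    print('q',ob['qpos'].round(2),'F',ob['ft_force'].round(1),'w',ob['width'],ob['grasp_force'],'pos',ob['ee_pos'].round(1),'t',ob['t'])
E
python3 -c "
from h import *
st()"
```

```text
tilt -29.42 toolY.a [ 0.9846  0.1749 -0.0011] 1.0
rel axis: a,n,z -2.1 31.9 130.4  along tool 129.2 lateral -36.3
q [ 0.08  0.5   2.11 -0.88  0.68  0.64] F [-1.3  0.4 -1.1] w 87.46709646210053 0.0 pos [464.9 -65.1 150.4] t 2.0667
```

servo_tool --plan '[[[-1, 0.02, 0.04, -0.6, 0, 0, 0], [-1, 0.02, 0.035, -0.6, 0, 0, 0], [-1, 0, 0, -0.3, 0, 0, 0], [-1, 0, 0, 0, 0, 0, 0]]]'

```text
t: 2.4
ee_pos: [466.8, -63.7, 90.6]
orientation: [1.746, 2.083, -0.457]
ft_force: [-0.6, 0.8, -0.4]
width: 87.4
grasp_force: 0.0
```

```bash
python3 -c "
from h import *
st()"
```

```text
tilt -29.11 toolY.a [ 0.9848  0.1737 -0.0029] 1.0
rel axis: a,n,z 0.1 32.9 70.6  along tool 77.7 lateral -5.6
q [ 0.08  0.63  2.11 -1.01  0.61  0.81] F [-0.6  0.8 -0.4] w 87.41610439026263 0.0 pos [466.8 -63.7  90.6] t 2.4
```

servo_tool --plan '[[[-1, 0, 0.02, -0.25, 0, 0, 0], [-1, 0, 0, 0, 0, 0, 0], [1, 0, 0, 0, 0, 0, 0], [1, 0, 0, 0, 0, 0, 0], [1, 0, 0, 0, 0, 0, 0]]]'

```text
t: 2.82
ee_pos: [468.2, -62.2, 83.1]
orientation: [1.744, 2.079, -0.452]
ft_force: [-0.1, 0.1, -0.1]
width: 71.3
grasp_force: 0.0
```

servo_tool --plan '[[[1, 0, 0, 0, 0, 0, 0], [1, 0, 0, 0, 0, 0, 0], [1, 0, 0, 0, 0, 0, 0], [1, 0, 0, 0, 0, 0, 0]]]'

```text
t: 3.15
ee_pos: [467.1, -62.2, 82.7]
orientation: [1.744, 2.079, -0.456]
ft_force: [-1.7, 0.6, 6.5]
width: 60.0
grasp_force: 30.0
```

```bash
python3 -c "
from h import *
st()"
```

```text
tilt -29.3 toolY.a [9.847e-01 1.742e-01 2.000e-04] 1.0
rel axis: a,n,z 0.6 34.4 62.7  along tool 71.5 lateral -0.7
q [ 0.08  0.65  2.11 -1.04  0.6   0.85] F [-1.7  0.6  6.5] w 59.97426178229677 29.962118044495583 pos [467.1 -62.2  82.7] t 3.15
```

servo_tool --plan '[[[1, 0, 0, 0.5, 0, 0, 0], [1, 0, 0, 0.7, 0, 0, 0], [1, 0, 0, 0.8, 0, 0, 0], [1, 0.026, -0.144, 0, 0.984, 0.178, 0], [1, 0.026, -0.144, 0, 0.984, 0.178, 0]]]'

```text
t: 3.57
ee_pos: [470.4, -72.2, 163.5]
orientation: [1.84, 2.201, -0.304]
ft_force: [-0.4, 0.4, -8.3]
width: 60.1
grasp_force: 30.0
```

```bash
python3 -c "
from h import *
st()"
```

```text
tilt -19.02 toolY.a [0.9841 0.1777 0.0042] 1.0
rel axis: a,n,z 2.0 23.9 143.5  along tool 143.4 lateral -24.2
q [-0.02  0.44  2.09 -0.58  0.62  0.27] F [-0.4  0.4 -8.3] w 60.13510032539715 29.951812173239887 pos [470.4 -72.2 163.5] t 3.5667
```

Lifted; I keep rotating.

servo_tool --plan '[[[1, 0.026, -0.144, 0, 0.984, 0.178, 0], [1, 0.026, -0.144, 0, 0.984, 0.178, 0], [1, 0.026, -0.144, 0, 0.984, 0.178, 0], [1, 0.026, -0.144, 0, 0.984, 0.178, 0], [1, 0.026, -0.144, 0, 0.984, 0.178, 0]]]'

```text
t: 3.98
ee_pos: [474.7, -102.0, 162.2]
orientation: [-1.965, -2.346, -0.103]
ft_force: [-1.0, -0.8, -7.6]
width: 60.0
grasp_force: 29.9
```

servo_tool --plan '[[[1, 0.026, -0.144, 0, 0.984, 0.178, 0], [1, 0.026, -0.144, 0, 0.984, 0.178, 0], [1, 0.026, -0.144, 0, 0.984, 0.178, 0], [1, 0.026, -0.144, 0, 0.984, 0.178, 0], [1, 0.026, -0.144, 0, 0.984, 0.178, 0]]]'

```text
t: 4.4
ee_pos: [480.1, -131.3, 162.0]
orientation: [-1.726, -2.061, -0.475]
ft_force: [-0.2, -0.4, -6.8]
width: 60.1
grasp_force: 29.9
```

```bash
python3 -c "
from h import *
st()"
```

```text
tilt 30.87 toolY.a [ 0.9844  0.1758 -0.001 ] 1.0
rel axis: a,n,z 0.9 -36.0 142.0  along tool 140.3 lateral 42.0
q [-0.48  0.58  1.87  0.48  1.09 -0.97] F [-0.2 -0.4 -6.8] w 60.07167326371165 29.94699846021831 pos [ 480.1 -131.3  162. ] t 4.4
```

servo_tool --plan '[[[1, 0, 0, -0.8, 0, 0, 0], [1, 0, 0, -0.7, 0, 0, 0], [1, 0, 0, -0.3, 0, 0, 0], [1, 0, 0, -0.17, 0, 0, 0], [1, 0, 0, 0, 0, 0, 0]]]'

```text
t: 4.82
ee_pos: [479.7, -130.6, 82.7]
orientation: [-1.727, -2.061, -0.471]
ft_force: [0.3, 0.4, -6.6]
width: 59.6
grasp_force: 30.0
```

```bash
python3 -c "
from h import *
st()"
```

```text
tilt 30.75 toolY.a [ 0.9844  0.1761 -0.0037] 1.0
rel axis: a,n,z 0.7 -35.2 62.7  along tool 71.9 lateral 1.8
q [-0.48  0.72  1.87  0.51  0.96 -1.04] F [ 0.3  0.4 -6.6] w 59.627599415313945 29.9857717040868 pos [ 479.7 -130.6   82.7] t 4.8167
```

Still 1–2 mm up; I lower in small steps to contact.

servo_tool --plan '[[[1, 0, 0, -0.03, 0, 0, 0], [1, 0, 0, -0.02, 0, 0, 0], [1, 0, 0, 0, 0, 0, 0]]]'

```text
t: 5.07
ee_pos: [480.6, -130.8, 82.0]
orientation: [-1.729, -2.064, -0.472]
ft_force: [-0.6, -0.5, -7.5]
width: 59.7
grasp_force: 30.0
```

servo_tool --plan '[[[1, 0, 0, -0.03, 0, 0, 0], [1, 0, 0, 0, 0, 0, 0]]]'

```text
t: 5.23
ee_pos: [480.7, -131.0, 81.6]
orientation: [-1.728, -2.063, -0.473]
ft_force: [-1.1, -2.3, 4.9]
width: 60.0
grasp_force: 30.0
```

servo_tool --plan '[[[1, 0, 0, -0.03, 0, 0, 0], [1, 0, 0, 0, 0, 0, 0]]]'

```text
t: 5.4
ee_pos: [480.8, -131.1, 81.5]
orientation: [-1.727, -2.063, -0.474]
ft_force: [-3.0, -3.6, 15.7]
width: 59.9
grasp_force: 30.0
```

servo_tool --plan '[[[-1, 0, 0, 0.04, 0, 0, 0], [-1, 0, 0, 0, 0, 0, 0], [-1, 0, 0, 0, 0, 0, 0], [-1, 0, 0, 0, 0, 0, 0], [-1, 0, 0, 0.1, 0, 0, 0]]]'

```text
t: 5.82
ee_pos: [480.0, -130.7, 84.3]
orientation: [-1.728, -2.062, -0.471]
ft_force: [-0.4, -0.7, 0.3]
width: 87.0
grasp_force: 0.0
```

servo_tool --plan '[[[-1, 0, 0, 0.6, 0, 0, 0], [-1, 0, 0, 0.7, 0, 0, 0], [-1, 0, 0, 0.8, 0, 0, 0], [-1, -0.026, 0.144, 0, -0.984, -0.178, 0], [-1, -0.026, 0.144, 0, -0.984, -0.178, 0]]]'

```text
t: 6.23
ee_pos: [479.3, -120.5, 170.2]
orientation: [-1.833, -2.185, -0.331]
ft_force: [0.3, -0.8, -1.0]
width: 88.0
grasp_force: 0.0
```

servo_tool --plan '[[[-1, -0.026, 0.144, 0.2, -0.984, -0.178, 0], [-1, -0.026, 0.144, 0.2, -0.984, -0.178, 0], [-1, -0.026, 0.144, 0.2, -0.984, -0.178, 0], [-1, -0.026, 0.144, 0.2, -0.984, -0.178, 0], [-1, 0, 0, 0, 0, 0, 0]]]'

```text
t: 6.65
ee_pos: [473.8, -94.6, 202.1]
orientation: [-2.012, -2.406, -0.009]
ft_force: [-0.7, 0.3, 0.0]
width: 88.1
grasp_force: 0.0
```

```bash
python3 - <<'E'
from h import *
st(); im,c=snap('wrist','w2.png'); P=project(c,[(472.7,-96,40)])[0]; print(P)
x,y=P.astype(int)-[60,45]; print(x,y); cv2.imwrite('pics/w2c.png',cv2.resize(im[y:y+90,x:x+120],None,fx=6,fy=6,interpolation=2))
E
```

```text
tilt 0.45 toolY.a [9.842e-01 1.771e-01 9.000e-04] 1.0
rel axis: a,n,z 1.3 1.3 182.1  along tool 182.0 lateral 2.7
q [-0.23  0.37  2.01  0.01  0.76 -0.41] F [-0.7  0.3  0. ] w 88.06356355155476 0.0 pos [473.8 -94.6 202.1] t 6.65
[324.05331938 212.54354768]
264 167
```

View pics/w2c.png

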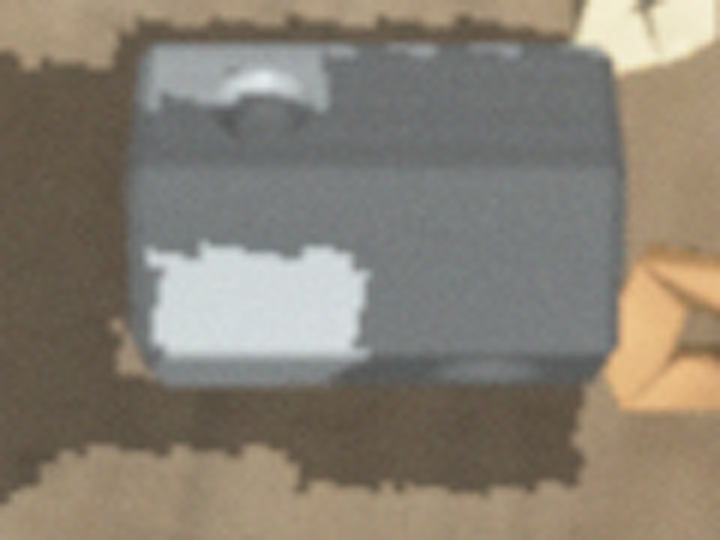

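The first flat has turned: the narrow hole, at crop (262,100), is now on the upper +y flat, and the wide hole is on the -y side.

```bash
python3 - <<'E'
from h import *
im,c=load('w2.png')
q=(np.array([(132,168),(622,165),(614,352),(152,357)])+.5)/6-.5+[264,167]
P=onplane(c,q,40); print(P.round(1),P.mean(0))
for a,b in [(0,1),(3,2)]: d=P[b]-P[a]; print(np.degrees(np.arctan2(d[1],d[0])))
E
```

```text
[[ 443.3  -87.6   40. ]
 [ 500.6  -77.    40. ]
 [ 504.6 -100.3   40. ]
 [ 449.2 -110.8   40. ]] [474.42927811 -93.89110919  40.        ]
10.46597527944156
10.755221485839318
```

servo_tool --plan '[[[-1, -0.023, 0.144, -0.28, -0.984, -0.181, 0], [-1, -0.023, 0.144, -0.28, -0.984, -0.181, 0], [-1, -0.023, 0.144, -0.28, -0.984, -0.181, 0], [-1, -0.023, 0.144, -0.28, -0.984, -0.181, 0], [-1, -0.023, 0.144, -0.28, -0.984, -0.181, 0]]]'

```text
t: 7.12
ee_pos: [469.1, -69.9, 146.6]
orientation: [1.808, 2.152, -0.372]
ft_force: [-0.3, -0.6, 0.7]
width: 87.6
grasp_force: 0.0
```

servo_tool --plan '[[[-1, -0.023, 0.144, -0.28, -0.984, -0.181, 0], [-1, 0, 0, -0.6, 0, 0, 0], [-1, 0, 0, -0.5, 0, 0, 0], [-1, 0, 0, 0, 0, 0, 0], [-1, 0, 0, 0, 0, 0, 0]]]'

```text
t: 7.53
ee_pos: [467.5, -64.7, 91.6]
orientation: [1.762, 2.099, -0.441]
ft_force: [0.2, -0.5, 0.9]
width: 88.1
grasp_force: 0.0
```

```bash
python3 -c "
from h import *
st((474.4,-93.9,20),10.5)"
```

```text
tilt -27.73 toolY.a [ 0.9851  0.1717 -0.0055] 0.9999
rel axis: a,n,z -1.5 30.0 71.6  along tool 77.3 lateral -6.8
q [ 0.06  0.62  2.11 -0.98  0.59  0.76] F [ 0.2 -0.5  0.9] w 88.12037371308195 0.0 pos [467.5 -64.7  91.6] t 7.5333
```

servo_tool --plan '[[[-1, 0.015, 0.13, -0.26, -0.4, -0.08, 0.1], [-1, 0, 0, 0, 0, 0, 0], [1, 0, 0, 0, 0, 0, 0], [1, 0, 0, 0, 0, 0, 0], [1, 0, 0, 0, 0, 0, 0]]]'

```text
t: 7.95
ee_pos: [469.2, -59.1, 83.3]
orientation: [1.731, 2.078, -0.459]
ft_force: [-0.6, -0.0, -0.3]
width: 71.1
grasp_force: 0.0
```

servo_tool --plan '[[[1, 0, 0, 0, 0, 0, 0], [1, 0, 0, 0, 0, 0, 0], [1, 0, 0, 0, 0, 0, 0], [1, 0, 0, 0, 0, 0, 0]]]'

```text
t: 8.28
ee_pos: [468.4, -59.2, 82.9]
orientation: [1.73, 2.078, -0.462]
ft_force: [-3.0, -0.1, 6.1]
width: 60.0
grasp_force: 30.0
```

```bash
python3 -c "
from h import *
st((474.4,-93.9,20),10.5)"
```

```text
tilt -29.87 toolY.a [ 9.835e-01  1.809e-01 -8.000e-04] 1.0
rel axis: a,n,z 0.4 35.2 62.9  along tool 72.1 lateral -0.8
q [ 0.09  0.65  2.11 -1.05  0.61  0.86] F [-3.  -0.1  6.1] w 59.954777009878754 30.001021027565002 pos [468.4 -59.2  82.9] t 8.2833
```

servo_tool --plan '[[[1, 0, 0, 0.5, 0, 0, 0], [1, 0, 0, 0.7, 0, 0, 0], [1, 0, 0, 0.8, 0, 0, 0], [1, 0.026, -0.144, 0, 0.984, 0.18, 0], [1, 0.026, -0.144, 0, 0.984, 0.18, 0]]]'

```text
t: 8.7
ee_pos: [471.5, -69.2, 163.6]
orientation: [1.827, 2.2, -0.311]
ft_force: [-0.3, 0.0, -7.7]
width: 60.1
grasp_force: 30.0
```

servo_tool --plan '[[[1, 0.026, -0.144, 0, 0.984, 0.18, 0], [1, 0.026, -0.144, 0, 0.984, 0.18, 0], [1, 0.026, -0.144, 0, 0.984, 0.18, 0], [1, 0.026, -0.144, 0, 0.984, 0.18, 0], [1, 0.026, -0.144, 0, 0.984, 0.18, 0]]]'

```text
t: 9.12
ee_pos: [475.8, -99.0, 162.3]
orientation: [-1.963, -2.359, -0.096]
ft_force: [-1.0, -0.2, -8.0]
width: 59.4
grasp_force: 30.0
```

servo_tool --plan '[[[1, 0.026, -0.144, 0, 0.984, 0.18, 0], [1, 0.026, -0.144, 0, 0.984, 0.18, 0], [1, 0.026, -0.144, 0, 0.984, 0.18, 0], [1, 0.026, -0.144, 0, 0.984, 0.18, 0], [1, 0.026, -0.144, 0, 0.984, 0.18, 0]]]'

```text
t: 9.53
ee_pos: [481.2, -128.4, 162.1]
orientation: [-1.726, -2.074, -0.471]
ft_force: [-0.8, 0.5, -6.8]
width: 59.6
grasp_force: 30.0
```

servo_tool --plan '[[[1, 0, 0, -0.8, 0, 0, 0], [1, 0, 0, -0.7, 0, 0, 0], [1, 0, 0, -0.3, 0, 0, 0], [1, 0, 0, -0.17, 0, 0, 0], [1, 0, 0, 0, 0, 0, 0]]]'

```text
t: 9.95
ee_pos: [480.8, -127.6, 83.0]
orientation: [-1.726, -2.074, -0.466]
ft_force: [-0.2, 0.2, -6.6]
width: 60.2
grasp_force: 30.0
```

```bash
python3 -c "
from h import *
st((474.4,-93.9,20),10.5)"
```

```text
tilt 30.22 toolY.a [ 0.9834  0.1814 -0.    ] 1.0
rel axis: a,n,z 0.1 -34.3 63.0  along tool 71.7 lateral 2.0
q [-0.47  0.72  1.88  0.51  0.95 -1.04] F [-0.2  0.2 -6.6] w 60.199992075367376 29.995096027851105 pos [ 480.8 -127.6   83. ] t 9.95
```

Same as before; settle, press lightly, open, and go up and back to vertical.

servo_tool --plan '[[[1, 0, 0, -0.03, 0, 0, 0], [1, 0, 0, -0.03, 0, 0, 0], [1, 0, 0, -0.03, 0, 0, 0], [1, 0, 0, -0.03, 0, 0, 0], [1, 0, 0, 0, 0, 0, 0]]]'

```text
t: 10.37
ee_pos: [481.9, -128.0, 82.0]
orientation: [-1.726, -2.076, -0.47]
ft_force: [-5.7, -6.9, 22.4]
width: 59.9
grasp_force: 30.0
```

servo_tool --plan '[[[-1, 0, 0, 0.04, 0, 0, 0], [-1, 0, 0, 0, 0, 0, 0], [-1, 0, 0, 0, 0, 0, 0], [-1, 0, 0, 0, 0, 0, 0], [-1, 0, 0, 0.1, 0, 0, 0]]]'

```text
t: 10.78
ee_pos: [481.1, -127.5, 84.1]
orientation: [-1.727, -2.075, -0.467]
ft_force: [0.3, -0.7, 0.1]
width: 87.2
grasp_force: 0.0
```

servo_tool --plan '[[[-1, 0, 0, 0.6, 0, 0, 0], [-1, 0, 0, 0.7, 0, 0, 0], [-1, 0, 0, 0.8, 0, 0, 0], [-1, -0.026, 0.144, 0, -0.984, -0.178, 0], [-1, -0.026, 0.144, 0, -0.984, -0.178, 0]]]'

```text
t: 11.2
ee_pos: [480.4, -117.4, 170.0]
orientation: [-1.832, -2.197, -0.325]
ft_force: [-0.2, 0.4, -0.3]
width: 87.9
grasp_force: 0.0
```

servo_tool --plan '[[[-1, -0.026, 0.144, 0.2, -0.984, -0.178, 0], [-1, -0.026, 0.144, 0.2, -0.984, -0.178, 0], [-1, -0.026, 0.144, 0.2, -0.984, -0.178, 0], [-1, -0.026, 0.144, 0.2, -0.984, -0.178, 0], [-1, 0, 0, 0, 0, 0, 0]]]'

```text
t: 11.62
ee_pos: [474.9, -91.4, 201.8]
orientation: [2.006, 2.416, 0.0]
ft_force: [-0.1, -0.1, -0.3]
width: 87.8
grasp_force: 0.0
```

```bash
python3 - <<'E'
from h import *
st((474.4,-93.9,20),10.5); im,c=snap('wrist','w3.png'); P=project(c,[(474.4,-94,40)])[0]
x,y=P.astype(int)-[60,45]; print(x,y); cv2.imwrite('pics/w3c.png',cv2.resize(im[y:y+90,x:x+120],None,fx=6,fy=6,interpolation=2))
E
```

```text
tilt -0.07 toolY.a [0.983  0.1837 0.0013] 1.0
rel axis: a,n,z 0.9 2.3 181.8  along tool 181.8 lateral 2.1
q [-0.21  0.37  2.01 -0.    0.76 -0.4 ] F [-0.1 -0.1 -0.3] w 87.7544182511511 0.0 pos [474.9 -91.4 201.8] t 11.6167
264 167
```

View pics/w3c.png

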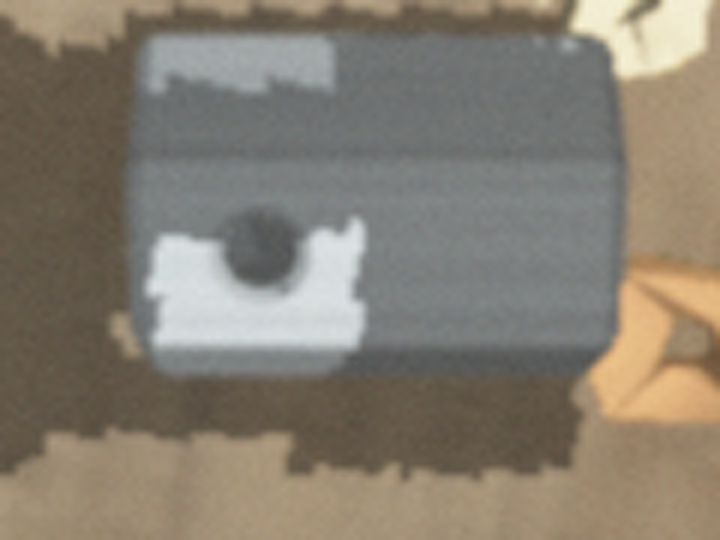

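The narrow hole is now on top, at crop (262,250). Next I measure the hole and roughly the thin pin's top.

```bash
python3 - <<'E'
from h import *
im,c=load('w3.png')
q=(np.array([(130,160),(622,158),(614,348),(150,350),(262,250)])+.5)/6-.5+[264,167]
P=onplane(c,q,40); print(P.round(1),P[:4].mean(0))
for a,b in [(0,1),(3,2)]: d=P[b]-P[a]; print(np.degrees(np.arctan2(d[1],d[0])))
s=cam('side'); A=onplane(s,[(328.4,222.2),(310.2,233.6)],64); print('thin, thick',A, project(cam('top'),A)); ob=readout.get_obs(); print('move',(A[0]-P[4]).round(1))
E
```

```text
[[ 444.4  -85.    40. ]
 [ 501.7  -74.2   40. ]
 [ 505.9  -97.8   40. ]
 [ 450.4 -108.3   40. ]
 [ 461.7  -93.2   40. ]] [475.60431571 -91.3247438   40.        ]
10.72213073617383
10.735133313179514
thin, thick [[543.1388692  182.4014912   64.        ]
 [559.64442497 234.45071587  64.        ]] [[250.21629581 219.36963396]
 [226.40529862 211.84910894]]
move [ 81.5 275.6  24. ]
```

servo_tool --plan '[[[-0.2, 0.255, 0.862, 0.075, 0, 0, 0], [-0.2, 0.255, 0.862, 0.075, 0, 0, 0], [-0.2, 0.255, 0.862, 0.075, 0, 0, 0], [-0.2, 0.255, 0.862, 0.075, 0, 0, 0], [-0.2, 0.255, 0.862, 0.075, 0, 0, 0]]]'

```text
t: 12.08
ee_pos: [526.4, 80.2, 214.8]
orientation: [-2.008, -2.409, -0.002]
ft_force: [0.1, 0.2, -0.3]
width: 58.0
grasp_force: 0.0
```

servo_tool --plan '[[[-0.2, 0.255, 0.862, 0.075, 0, 0, 0], [-0.2, 0.255, 0.862, 0.075, 0, 0, 0], [-0.2, 0.255, 0.862, 0.075, 0, 0, 0], [-0.2, 0, 0, 0, 0, 0, 0], [-0.2, 0, 0, 0, 0, 0, 0]]]'

```text
t: 12.5
ee_pos: [557.1, 183.5, 223.6]
orientation: [-2.004, -2.413, -0.002]
ft_force: [-0.7, -0.6, -1.2]
width: 52.6
grasp_force: 0.0
```

```bash
python3 - <<'E'
from h import *
st(); im,c=snap('wrist','w4.png'); P=project(c,[(543,182,64)])[0]; print(P)
x,y=np.maximum(P.astype(int)-[60,45],0); print(x,y); cv2.imwrite('pics/w4c.png',cv2.resize(im[y:y+90,x:x+120],None,fx=6,fy=6,interpolation=2))
E
```

```text
tilt 0.24 toolY.a [ 0.983   0.1837 -0.0018] 1.0
rel axis: a,n,z 133.5 259.8 203.6  along tool 202.7 lateral 260.2
q [0.3  0.47 1.77 0.01 0.9  0.11] F [-0.7 -0.6 -1.2] w 52.64286656301849 0.0 pos [557.1 183.5 223.6] t 12.5
[306.75502137 209.80358763]
246 164
```

View pics/w4c.png

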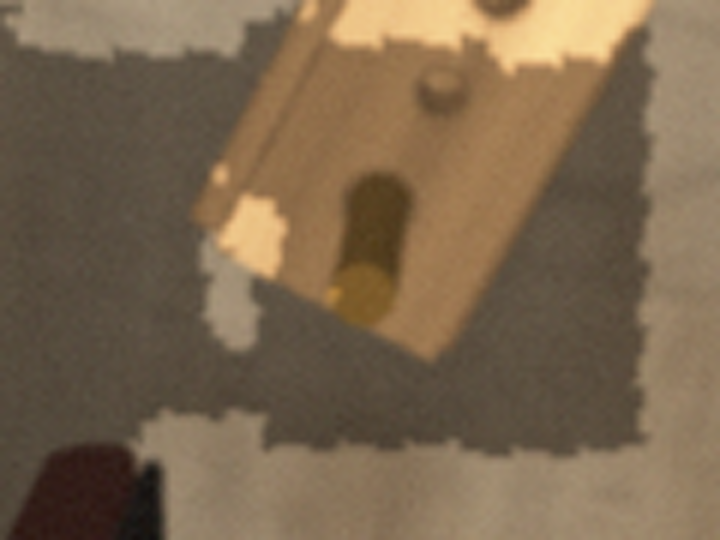

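The thin pin's top disc is at crop (363,294), i.e. pixel (306,212.5), and the next holes are empty.

```bash
python3 - <<'E'
from h import *
im,c=load('w4.png'); ob=readout.get_obs()
q=(np.array([(363,294),(377,204)])+.5)/6-.5+[246,164]
p=onplane(c,q[:1],64)[0]; b=onplane(c,q[1:],26)[0]; print(p,b,project(cam('side'),[p]),project(cam('top'),[p]))
print('move to centre over pin', (p-ob['ee_pos'])[:2]/40, 'z', (123-ob['ee_pos'][2])/40)
E
```

```text
[542.87586052 179.84844821  64.        ] [542.61389388 180.1982448   26.        ] [[328.96009908 221.62154012]] [[251.392177  219.4862004]]
move to centre over pin [-0.33874478 -0.06090454] z -2.5080664497272855
```

servo_tool --plan '[[[-0.2, -0.34, -0.06, 0, 0, 0, 0], [-0.2, 0, 0, -0.8, 0, 0, 0], [-0.2, 0, 0, -0.8, 0, 0, 0], [-0.2, 0, 0, -0.6, 0, 0, 0], [-0.2, 0, 0, -0.31, 0, 0, 0]]]'

```text
t: 12.97
ee_pos: [541.1, 177.7, 120.8]
orientation: [-2.009, -2.408, 0.005]
ft_force: [-0.6, 0.1, 0.4]
width: 52.9
grasp_force: 0.0
```

servo_tool --plan '[[[-0.2, 0, 0, 0, 0, 0, 0]]]'

```text
t: 13.05
ee_pos: [541.2, 178.1, 121.0]
orientation: [-2.009, -2.408, 0.006]
ft_force: [-0.8, -0.1, 0.4]
width: 53.0
grasp_force: 0.0
```

```bash
python3 - <<'E'
from h import *
st()
E
```

```text
tilt 0.13 toolY.a [ 0.9838  0.1793 -0.0067] 1.0
rel axis: a,n,z 116.9 257.4 101.0  along tool 101.2 lateral 257.7
q [0.3  0.61 1.84 0.   0.7  0.11] F [-0.8 -0.1  0.4] w 52.952837809445334 0.0 pos [541.2 178.1 121. ] t 13.05
```

servo_tool --plan '[[[-0.2, 0.04, 0.045, 0.05, 0, 0, 0], [-0.2, 0, 0, 0, 0, 0, 0], [1, 0, 0, 0, 0, 0, 0], [1, 0, 0, 0, 0, 0, 0], [1, 0, 0, 0, 0, 0, 0]]]'

```text
t: 13.47
ee_pos: [545.2, 182.2, 127.0]
orientation: [-2.009, -2.414, -0.005]
ft_force: [-0.0, 0.1, -0.1]
width: 36.3
grasp_force: 0.0
```

servo_tool --plan '[[[1, 0, 0, 0, 0, 0, 0], [1, 0, 0, 0, 0, 0, 0], [1, 0, 0, 0, 0, 0, 0], [1, 0, 0, 0, 0, 0, 0], [1, 0, 0, 0, 0, 0, 0]]]'

```text
t: 13.88
ee_pos: [544.1, 182.0, 125.9]
orientation: [-2.008, -2.412, -0.0]
ft_force: [-2.8, -0.2, 2.9]
width: 6.9
grasp_force: 30.0
```

servo_tool --plan '[[[1, 0, 0, 0, 0, 0, 0], [1, 0, 0, 0, 0, 0, 0]]]'

```text
t: 14.05
ee_pos: [544.2, 182.0, 125.8]
orientation: [-2.008, -2.412, -0.001]
ft_force: [-2.9, -0.6, 4.0]
width: 7.2
grasp_force: 30.0
```

```bash
python3 - <<'E'
from h import *
st()
E
```

```text
tilt 0.14 toolY.a [ 0.9834  0.1812 -0.0014] 1.0
rel axis: a,n,z 120.5 260.6 105.8  along tool 105.4 lateral 260.8
q [0.3  0.6  1.84 0.   0.7  0.12] F [-2.9 -0.6  4. ] w 7.21464729299575 29.953114986419678 pos [544.2 182.  125.8] t 14.05
```

servo_tool --plan '[[[1, 0, 0, 0.3, 0, 0, 0], [1, 0, 0, 0.5, 0, 0, 0], [1, 0, 0, 0.6, 0, 0, 0], [1, 0, 0, 0.6, 0, 0, 0], [1, 0, 0, 0, 0, 0, 0]]]'

```text
t: 14.47
ee_pos: [547.4, 182.8, 211.1]
orientation: [2.008, 2.412, 0.014]
ft_force: [1.4, -0.4, -0.7]
width: 7.3
grasp_force: 29.9
```

```bash
python3 - <<'E'
from h import *
st(); ob=readout.get_obs(); im,c=snap('wrist','w5.png'); m=R.from_rotvec(ob['orientation']).as_matrix()
T=lambda v: ob['ee_pos']+m@np.array(v,float)
print('exp',project(c,[T((0,0,61.8)),T((0,0,80)),T((0,0,115.8))]))
x,y=project(c,[T((0,0,100))])[0].astype(int)-[60,45]; y=min(max(y,0),310); print(x,y); cv2.imwrite('pics/w5c.png',cv2.resize(im[y:y+90,x:x+120],None,fx=6,fy=6,interpolation=2))
E
```

```text
tilt 0.2 toolY.a [0.9834 0.1813 0.0084] 1.0
rel axis: a,n,z 123.8 260.9 191.1  along tool 189.1 lateral 261.4
q [0.3  0.47 1.8  0.   0.86 0.12] F [ 1.4 -0.4 -0.7] w 7.304488808552138 29.941649436950684 pos [547.4 182.8 211.1] t 14.4667
exp [[326.04521166 277.38041863]
 [326.04646123 259.63236536]
 [326.04832719 233.10998618]]
266 198
```

View pics/w5c.png

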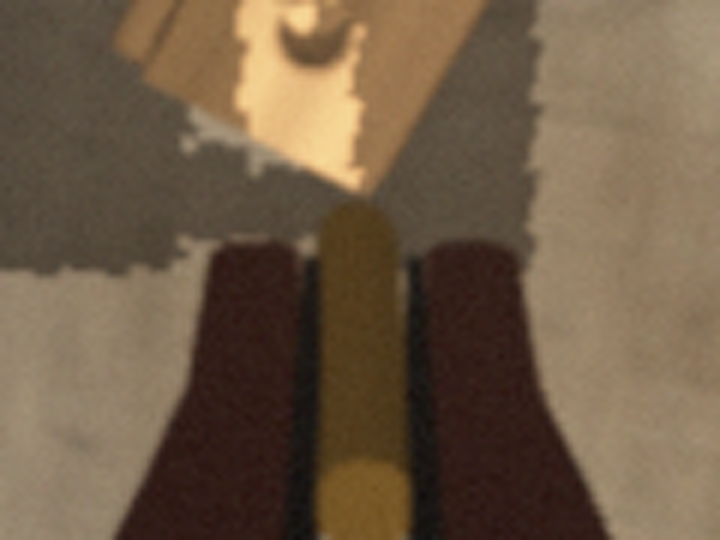

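The pin is in the hand and straight: top disc at crop (363,497), foot end at (359,200). I carry it over the hole.

servo_tool --plan '[[[1, -0.268, -0.858, 0, 0, 0, 0], [1, -0.268, -0.858, 0, 0, 0, 0], [1, -0.268, -0.858, 0, 0, 0, 0], [1, -0.268, -0.858, 0, 0, 0, 0], [1, -0.268, -0.858, 0, 0, 0, 0]]]'

```text
t: 14.93
ee_pos: [490.0, 9.2, 205.3]
orientation: [-2.008, -2.413, -0.002]
ft_force: [-0.1, -0.6, -0.0]
width: 7.4
grasp_force: 29.9
```

servo_tool --plan '[[[1, -0.268, -0.858, 0, 0, 0, 0], [1, -0.268, -0.858, -0.2, 0, 0, 0], [1, -0.268, -0.858, -0.3, 0, 0, 0], [1, 0, 0, -0.2, 0, 0, 0], [1, 0, 0, 0, 0, 0, 0]]]'

```text
t: 15.35
ee_pos: [457.3, -93.8, 176.2]
orientation: [-2.012, -2.407, 0.0]
ft_force: [0.8, 0.2, -0.5]
width: 7.0
grasp_force: 29.9
```

servo_tool --plan '[[[1, 0, 0, 0, 0, 0, 0], [1, 0, 0, 0, 0, 0, 0], [1, 0, 0, 0, 0, 0, 0]]]'

```text
t: 15.6
ee_pos: [459.5, -91.5, 178.2]
orientation: [-2.007, -2.415, -0.003]
ft_force: [-0.1, -0.4, -0.6]
width: 6.9
grasp_force: 29.9
```

```bash
cat >> h.py <<'E'
def foot(f=(-1.7,0,115.8),h=(461.7,-93.3,40)):
    ob=readout.get_obs(); m=R.from_rotvec(ob['orientation']).as_matrix(); p=ob['ee_pos']+m@np.array(f); print('foot',p.round(1),'units to hole mouth',((h-p)/40).round(3),'toolz',m[:,2].round(4),'F',ob['ft_force'].round(1),'t',ob['t'])
E
python3 - <<'E'
from h import *
foot(); im,c=snap('wrist','w6.png'); cv2.imwrite('pics/w6c.png',cv2.resize(im[180:270,266:386],None,fx=6,fy=6,interpolation=2))
foot()
E
```

```text
foot [459.9 -92.9  62.4] units to hole mouth [ 0.046 -0.009 -0.56 ] toolz [ 1.0e-04  2.3e-03 -1.0e+00] F [-0.1 -0.4 -0.6] t 15.6
foot [459.9 -92.9  62.5] units to hole mouth [ 0.046 -0.009 -0.561] toolz [ 2.0e-04  2.3e-03 -1.0e+00] F [ 0.2 -0.   0.1] t 15.65
```

View pics/w6c.png

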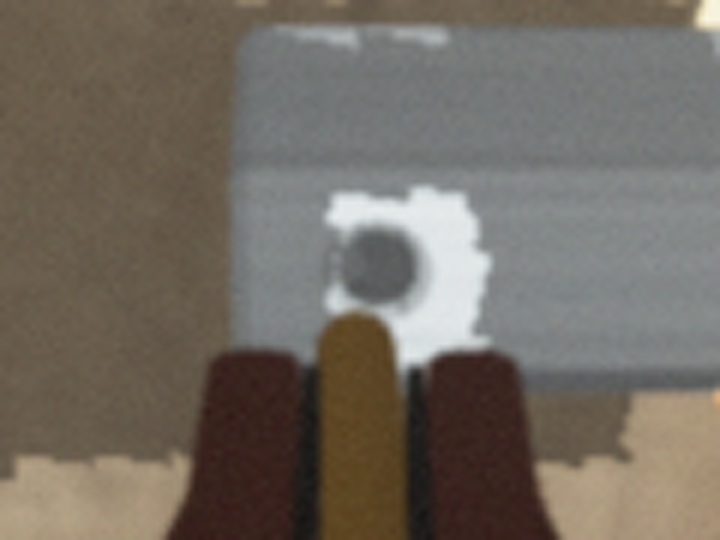

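Hole centre is at crop (380,265); the pin foot is at about (357,342).

```bash
python3 - <<'E'
from h import *
im,c=load('w6.png')
q=(np.array([(380,265),(357,341)])+.5)/6-.5+[266,180]
h=onplane(c,q[:1],40)[0]; f=onplane(c,q[1:],62.5)[0]; print(h,f,(h-f)/40)
E
```

```text
[461.83198643 -93.15489891  40.        ] [459.35818229 -93.42519268  62.5       ] [ 0.0618451   0.00675734 -0.5625    ]
```

servo_tool --plan '[[[1, 0.054, 0, -0.2, 0, 0, 0], [1, 0, 0, -0.2, 0, 0, 0], [1, 0, 0, 0, 0, 0, 0], [1, 0, 0, 0, 0, 0, 0], [1, 0, 0, 0, 0, 0, 0]]]'

```text
t: 16.07
ee_pos: [460.9, -92.4, 161.6]
orientation: [-2.008, -2.412, -0.002]
ft_force: [0.1, -0.1, -0.4]
width: 6.9
grasp_force: 29.9
```

```bash
python3 -c "
from h import *
foot()"
```

```text
foot [461.1 -93.7  45.8] units to hole mouth [ 0.015  0.011 -0.145] toolz [-0.0013  0.0026 -1.    ] F [ 0.1 -0.1 -0.4] t 16.0667
```

servo_tool --plan '[[[1, 0.015, 0.008, -0.1, 0, 0, 0], [1, 0, 0, -0.1, 0, 0, 0], [1, 0, 0, -0.1, 0, 0, 0], [1, 0, 0, 0, 0, 0, 0]]]'

```text
t: 16.4
ee_pos: [461.3, -92.2, 149.2]
orientation: [-2.008, -2.412, -0.001]
ft_force: [0.0, 0.0, -1.0]
width: 7.4
grasp_force: 29.9
```

```bash
python3 -c "
from h import *
foot()"
```

```text
foot [461.4 -93.5  33.4] units to hole mouth [0.008 0.006 0.166] toolz [-0.0017  0.0026 -1.    ] F [ 0.  0. -1.] t 16.4
```

The foot is 6.6 mm inside with no force, so I continue down.

servo_tool --plan '[[[1, 0, 0, -0.15, 0, 0, 0], [1, 0, 0, -0.15, 0, 0, 0], [1, 0, 0, -0.1, 0, 0, 0], [1, 0, 0, -0.07, 0, 0, 0], [1, 0, 0, 0, 0, 0, 0]]]'

```text
t: 16.82
ee_pos: [461.3, -92.1, 130.4]
orientation: [-2.008, -2.412, -0.001]
ft_force: [-0.3, -0.3, -0.0]
width: 7.0
grasp_force: 29.9
```

servo_tool --plan '[[[1, 0, 0, -0.05, 0, 0, 0], [1, 0, 0, -0.03, 0, 0, 0], [1, 0, 0, -0.03, 0, 0, 0], [1, 0, 0, 0, 0, 0, 0]]]'

```text
t: 17.15
ee_pos: [461.6, -92.2, 126.6]
orientation: [-2.009, -2.413, -0.002]
ft_force: [-0.4, 0.4, -1.1]
width: 6.9
grasp_force: 29.9
```

```bash
python3 -c "
from h import *
foot()"
```

```text
foot [461.8 -93.6  10.8] units to hole mouth [-0.003  0.007  0.73 ] toolz [-7.0e-04  2.4e-03 -1.0e+00] F [-0.4  0.4 -1.1] t 17.15
```

servo_tool --plan '[[[1, 0, 0, -0.03, 0, 0, 0], [1, 0, 0, -0.03, 0, 0, 0], [1, 0, 0, -0.02, 0, 0, 0], [1, 0, 0, 0, 0, 0, 0]]]'

```text
t: 17.48
ee_pos: [462.3, -92.3, 125.3]
orientation: [-2.01, -2.414, -0.003]
ft_force: [-4.8, 0.4, 24.7]
width: 7.3
grasp_force: 30.1
```

Bottomed at the expected depth with 25 N. I release and retreat upward.

servo_tool --plan '[[[0, 0, 0, 0.03, 0, 0, 0], [0, 0, 0, 0, 0, 0, 0], [0, 0, 0, 0, 0, 0, 0], [0, 0, 0, 0, 0, 0, 0], [0, 0, 0, 0, 0, 0, 0]]]'

```text
t: 17.9
ee_pos: [461.6, -92.2, 124.5]
orientation: [-2.009, -2.412, -0.002]
ft_force: [0.4, -0.9, 0.2]
width: 36.9
grasp_force: 0.0
```

servo_tool --plan '[[[0, 0, 0, 0.4, 0, 0, 0], [0, 0, 0, 0.8, 0, 0, 0], [0, 0, 0, 0.8, 0, 0, 0], [0, 0, 0, 0.3, 0, 0, 0], [0, 0, 0, 0, 0, 0, 0]]]'

```text
t: 18.32
ee_pos: [463.2, -92.5, 219.3]
orientation: [2.008, 2.412, 0.006]
ft_force: [0.1, -0.0, 0.3]
width: 43.6
grasp_force: 0.0
```

```bash
python3 - <<'E'
from h import *
st(); im,c=snap('wrist','w7.png'); s,cs=snap('side','s7.png')
x,y=project(c,[(462,-93,52)])[0].astype(int)-[50,40]
u,v=project(cs,[(462,-93,50)])[0].astype(int)-[40,30]; print(x,y,u,v)
o=np.zeros((480,800,3),np.uint8); o[:320,:400]=cv2.resize(im[y:y+80,x:x+100],None,fx=4,fy=4,interpolation=2); o[:300,400:]=cv2.resize(s[v:v+60,u:u+80],None,fx=5,fy=5,interpolation=2); cv2.imwrite('pics/fin.png',o)
print('expected top rel. to foot-home', project(cs,[(461.8,-93.3,64),(461.8,-93.3,40)])-[u,v], project(c,[(461.8,-93.3,64)])-[x,y])
E
```

```text
tilt 0.02 toolY.a [0.9834 0.1812 0.0049] 1.0
rel axis: a,n,z -8.7 5.2 199.3  along tool 199.4 lateral 5.3
q [-0.22  0.33  2.02  0.    0.79 -0.41] F [ 0.1 -0.   0.3] w 43.602500066131206 0.0 pos [463.2 -92.5 219.3] t 18.3167
273 167 357 151
expected top rel. to foot-home [[41.35058186 25.22879432]
 [40.48603619 34.89942027]] [[49.84129708 45.95088605]]
```

View pics/fin.png

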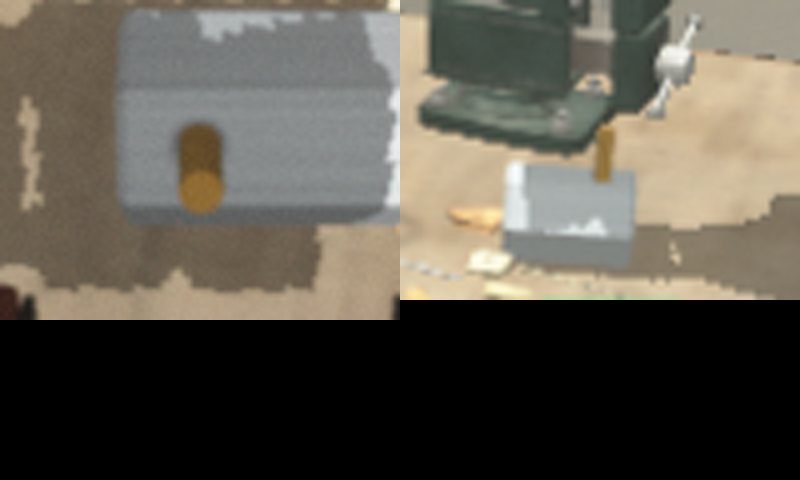

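The pin stands in the narrow hole. Its top in the side view is at (41.2,25.6) against an expected (41.4,25.2), so it is fully home.

```bash
python3 -c "
from workcell import close_job
print(close_job())"
```

```text
the job is handed in; nothing more can be done
None
```

The block was turned two flats so the narrow hole is on top, the thin pin is fully home in it, the thick pin was left in the stand with the hammer, clamp and wax not approached, and the job was handed in at about 18 s.

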